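# Open a roller pump's sprung bed arm for tubing

### The job

Get the bench pump ready for a new tube: turn its roller head by the knob until the white mark squarely faces the blue home sensor, then swing the sprung arm with the orange post back well past its ratchet click and hold it there, clear of the pawl, so that a colleague can safely lay the tube in. Finish while still holding the arm back yourself: do not let go and do not let it rest on the pawl. Leave the bottle, the jar and the beaker around the pump where they stand.

Things in the scene. Friction and masses are not known exactly. Their poses are not given: they have to be found in the camera images.
- pump: bench roller pump, fixed; ivory case 250 x 265 mm (x, y); aluminium head plate on top, 118 mm above the bench. Origin: middle of its underside; x points from its display side (near the robot) to its rear, z up. On the plate: rotor at x 0, y -45 mm; arm pivot at x 75, y 22; pawl and guide, 26 mm high, at x 75, y 60 to 130; steel stop pins 18 mm high
- rotor (a joint): angle (rad) of the roller head about its vertical axis, counter-clockwise from above; 0 = white mark squarely facing the sensor; starts 0.6 to 1.5. Stiff (0.07 Nm), it stays where it is left; it can be turned either way, limits -3.14 and 3.14
- rotor_knob (a point): centre of the hand knob on the rotor, on the rotor's vertical axis: a fluted grey cylinder 38 mm in diameter, 30 mm high (15 mm above and below this point), standing on the rotor's black top disc of 38 mm radius (the disc's top is 15 mm below this point). Nothing else within 80 mm reaches higher than this disc
- rotor_mark (a point): outer end of the white mark on the black top disc, 38 mm from the rotor axis; the white stripe runs on up the knob's side and over its top to the middle
- sensor_lens (a point): red lens of the home sensor, a dark blue block 28 x 22 x 28 mm on the head plate on the -y side of the rotor; lens 48 mm from the rotor axis
- bed_arm (a joint): angle (rad) of the sprung arm: 0 = shut (start), grows as the post swings towards the pump's +y (clockwise from above); hard stop at 0.70. The spring shuts it: 0.5 Nm at 0, 1.3 Nm at 0.6 (3.5 to 9 N at the post). The pawl rides up a tooth and clicks in behind it at about 0.44; let go after that, it rests on the pawl at 0.44. From 0.48 on it is clear of the pawl
- pivot (a point): arm's vertical pivot axis, at the height of the head plate's top. The arm is a dark steel bar 16 mm wide, its top 22 mm above the plate, reaching 164 mm from the pivot, with a white shoe facing the rotor and the orange post near its free end
- post (a point): middle of the orange post: upright cylinder 18 mm in diameter, from 22 to 70 mm above the head plate (24 mm above and below this point), 150 mm from the pivot axis; free all round. It may be pinched from above or pushed
- pawl (a joint): brass sprung pawl slider beside the pivot (m): 0 = fully in, rises to about 0.006 on the tooth's crest and snaps back to 0 at the click
- feed_bottle: amber bottle with blue cap, 66 mm in diameter, 140 mm high, loose on the bench beside the pump; origin under its centre
- sample_jar: clear jar with white lid, 60 mm in diameter, 75 mm high, loose; origin under its centre
- beaker: steel beaker, 68 mm in diameter, 90 mm high, loose; origin under its centre

How it is judged (in metres and radians):
On the way, in this order (a step that is already met when the one before it is completed fails the run):
1. the rotor's white mark faces the home sensor, within 10 degrees, and the rotor is at rest (value of joint rotor between -0.17 and 0.17 rad and velocity of joint rotor between -0.1 and 0.1 rad/s), for 0.2 s.
2. the arm has been pushed back past its click: clear of the pawl, which has snapped in behind the tooth (value of joint bed_arm above 0.47 rad and value of joint pawl below 0.002 m), for 0.2 s.
At the end, for the whole second after the job is handed in: the fingers press on the arm with more than 3 N and hold it still beyond 0.47 rad, clear of the pawl (which is in behind the tooth and carries nothing); the white mark still faces the sensor within 10 degrees; bottle, jar and beaker within 30 mm of where they stood (all of step 2 and velocity of joint bed_arm between -0.1 and 0.1 rad/s and contact force between the fingers and bed_arm above 3 N and value of joint rotor between -0.17 and 0.17 rad and distance of each of feed_bottle, sample_jar, beaker from where it was at the start of the episode below 0.03 m); the arm keeps its last pose, push and grip.
It fails at once if a bottle, jar or beaker is moved by more than 30 mm (distance of any of feed_bottle, sample_jar, beaker from where it was at the start of the episode above 0.03 m).
It fails at once if a bottle, jar or beaker is tipped (angle between any of feed_bottle, sample_jar, beaker's own z axis and vertical above 0.4 rad).
It also fails if it takes over 45 s, if anything falls off the work surface, if the arm or the gripper's body presses on something with over 40 N, if the wrist force passes 120 N, or if a joint passes its speed limit or range.

### The arm

A 6-joint arm with a two-finger parallel gripper is mounted at the origin on the work surface. World frame = base frame: x ahead of the robot, y to its left, z up, the work surface at z = 0. Lengths are in mm, angles in degrees, forces in N, time in s.
With the tool pointing down it reaches from about 350 to 850 mm from the base axis. Payload 8.1 kg.
Tool frame: the origin (TCP) lies midway between the tips of the shut fingers; the grasp point (between the pads) lies 19 mm behind it; x points along the fingers, z is the direction in which the jaws open and shut, and the axes are right-handed (so a half turn about x gives the same grasp; the last joint's range is limited). The gripper opens to 85 mm and grips with 20 to 120 N. Pads are 22 mm wide; open, the fingers measure 114 mm over their backs; the gripper's body (76 mm by 85 mm) begins 54 mm behind the grasp point. The pads swing forward as they close: fully open they stand 13 mm farther back than shut.
Start: joints at [-76.054, 7.471, 85.268, -0, 87.261, -4.893], TCP at [193.765, -567.856, 231.292] pointing down, gripper open.
Joint ranges: [-169.43, 169.43], [-51.17, 129.36], [1.28, 143.12], [-76.62, 256.62], [0, 156.53], [-152.29, 152.29]. Speed limits (degrees/s): [136.94, 136.94, 159.86, 180, 180, 180].

### API

Orientations are given as [roll, pitch, yaw] about the fixed x, y, z axes, in that order (R = Rz(yaw) Ry(pitch) Rx(roll)).
In Python, from bench import r gives the robot as it stands. The module is installed in compiled form; this text tells all that it offers.
- The arm moves only by the tool servo_tool, never from a script. Its argument "commands" is a list that holds one entry, the list of rows, each a list of 7 numbers: the closure in counts, from 0 (fully open) to 255 (shut), then the shift along the tool's x, y, z in cm, then the turn, a rotation vector about the tool's x, y, z in degrees. A call has 1 to 8 rows; each row is the pose to reach, as a shift and turn from the pose commanded when the call began, along the tool's axes at that moment; what a row does not reach only later rows make up. A row lasts 1/10 s, in which the tool goes at most 50 mm and 8.59 degrees, less where a joint would pass 70% of its speed; a pose out of reach is approached as far as the arm can. A call with a gripper value outside its range is refused whole. The fingers move at their own pace and stop on an object; "force" is the grip in N (left out, the last holds). Time passes only in rows, so rows that repeat a pose let the fingers close. It gives the time, the measured TCP pose, the force and the opening at its end, in the units of the state.
- r.sense(): the state, without advancing time (a new reading comes with each control period).
- r.snapshot(name): name is "side" or "top"; returns (picture, depth): 384x512x3 uint8, red, green, blue; 384x512 float32, mm along the optical axis (not along the pixel's ray), 0 where there is no reading.
- r.calibration(name): a dict with "fx", "fy", "cx", "cy" (pixels), "pose" (4x4, takes a point from camera to world coordinates). Camera axes: x right, y down, z forward; pixel columns grow to the right and rows downward; lengths in mm; the calibration is good to about 2 mm. A picture is of the moment at which its call begins. calibration takes no time and is no camera call.
- r.hand_in(): hands the job in, once; it reports no verdict.
The state is a dict: "time": time; "joint_pos": joint angles; "qd": joint speeds; "joint_efforts": joint torques, N m; "tool_pos": TCP position; "tcp_rot": TCP orientation; "ft_force": force on the tool from outside, world axes, zero at the start; "wrist_torque": the same for the moment, N m; "finger_gap": finger opening in mm.
Only numpy, scipy, OpenCV 4.12 (cv2) and the standard library are available. Lean on these libraries where they do the work, as an engineer would, in place of code of your own. Each camera call takes 0.05 s, during which the arm holds its last target.

## Working session

There is one attempt and no reset: what is moved stays moved. The work goes in short steps, Python scripts to look and compute and a tool call to move; the robot and the scene stay as the last step left them, time stands still between calls to the robot, and variables do not carry over. Pictures are saved under pics/ and viewed, and the job is handed in when it is done.

Besides the shell and the picture viewer there is one more tool, called after "Emit:" as a command line: name --argument value ..., lists and objects as JSON in quotes. servo_tool: Moves the arm, as the interface text tells. Its arguments: {"type":"object","properties":{"commands":{"type":"array","items":{"type":"array","items":{"type":"array","items":{"type":"number"}}}},"force":{"type":"number"}},"required":["commands"]}

```bash
mkdir -p pics
python3 - <<'E'
from bench import r
import cv2, numpy as np
s=r.sense(); print(s)
for n in ("side","top"):
    p,d=r.snapshot(n); c=r.calibration(n); np.savez(f"{n}0.npz",p=p,d=d,**c)
    cv2.imwrite(f"pics/{n}0.png",cv2.resize(p[:,:,::-1],(800,600)))
    print(n,c)
E
```

```text
{'time': 0.0, 'joint_pos': array([-7.60540468e+01,  7.51635542e+00,  8.53324098e+01, -4.50883971e-04,
        8.72606574e+01, -4.89227368e+00]), 'qd': array([-0.01745138, -0.01214246,  0.05968783,  0.07647429, -0.13484516,
       -0.05379284]), 'joint_efforts': array([ 2.07138852e-03, -5.69395959e+01, -5.00545979e+01, -1.63621885e-04,
        1.49147987e-02, -1.59228705e-05]), 'tool_pos': array([ 193.62665003, -567.29620802,  230.201425  ]), 'tcp_rot': array([175.34352497,  89.89057651, 104.18177384]), 'ft_force': array([0.61779293, 0.13230612, 0.05196422]), 'wrist_torque': array([-0.00425608,  0.05730183, -0.0111778 ]), 'finger_gap': 85.52606688537719}
side {'fx': 385.17815271361246, 'fy': 385.17815271361246, 'cx': 250.83531648151495, 'cy': 194.07697276868757, 'pose': array([[-9.61228516e-01,  1.58035581e-01, -2.25974544e-01,
         7.33673570e+02],
       [ 2.75687385e-01,  5.68635679e-01, -7.75016084e-01,
         6.19464471e+02],
       [ 6.01707062e-03, -8.07265892e-01, -5.90157246e-01,
         5.79130249e+02],
       [ 0.00000000e+00,  0.00000000e+00,  0.00000000e+00,
         1.00000000e+00]])}
top {'fx': 474.4359097391172, 'fy': 474.4359097391172, 'cx': 262.7654614159025, 'cy': 186.32580634999786, 'pose': array([[ 1.78658443e-02, -9.90302796e-01,  1.37772217e-01,
         4.13600758e+02],
       [-9.99668047e-01, -2.02507330e-02, -1.59280580e-02,
         4.05792517e+01],
       [ 1.85635888e-02, -1.37441915e-01, -9.90335859e-01,
         1.26199686e+03],
       [ 0.00000000e+00,  0.00000000e+00,  0.00000000e+00,
         1.00000000e+00]])}
```

View pics/side0.png

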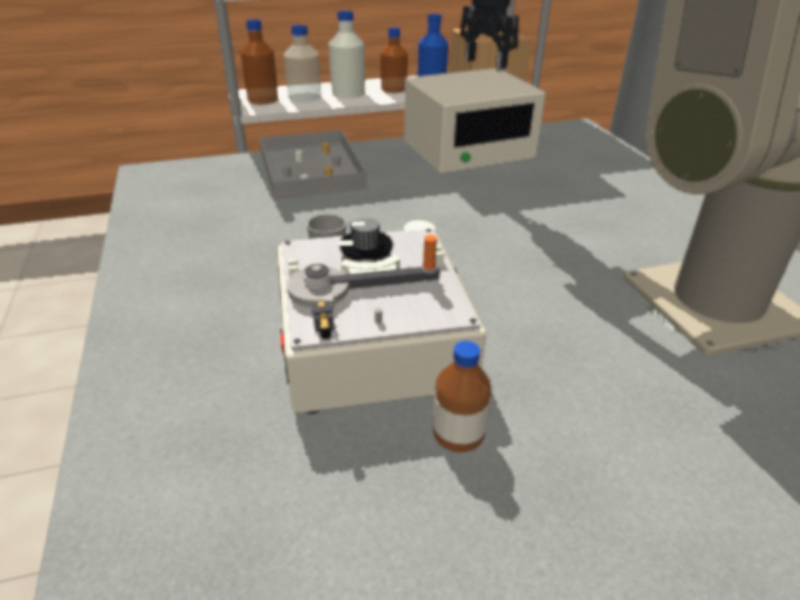

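View pics/top0.png

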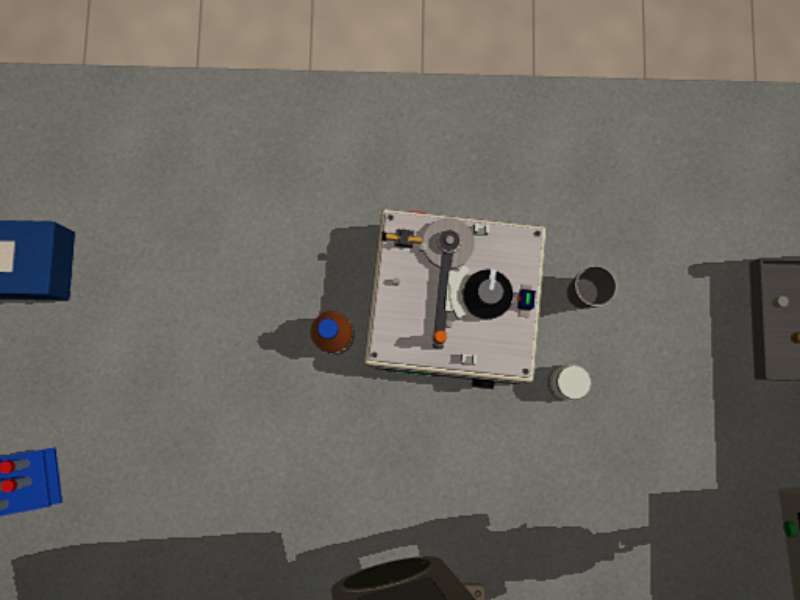

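The top view (800x600) shows the orange post at (440,338), the pivot at (450,240), the knob at (490,290) with its white mark pointing up (+x), and the sensor at (527,298). The bottle is at (330,330), the jar at (571,382) and the beaker at (595,287). Next I'll measure them.

```bash
cat > h.py <<'E'
import numpy as np, cv2
def cast(c,u,v,z):
    P=c["pose"]; d=P[:3,:3]@np.array([(u-c["cx"])/c["fx"],(v-c["cy"])/c["fy"],1]); o=P[:3,3]
    return o+d*(z-o[2])/d[2]
def proj(c,p):
    P=c["pose"]; q=P[:3,:3].T@(np.array(p,float)-P[:3,3]); return np.array([c["fx"]*q[0]/q[2]+c["cx"],c["fy"]*q[1]/q[2]+c["cy"]])
def tri(c1,u1,c2,u2):
    A=[];b=[]
    M=np.zeros((3,3));bb=np.zeros(3);os=[]
    for c,u in((c1,u1),(c2,u2)):
        P=c["pose"];d=P[:3,:3]@np.array([(u[0]-c["cx"])/c["fx"],(u[1]-c["cy"])/c["fy"],1]);d/=np.linalg.norm(d)
        K=np.eye(3)-np.outer(d,d);M+=K;bb+=K@P[:3,3];os.append((P[:3,3],K))
    x=np.linalg.solve(M,bb); return x,[np.linalg.norm(K@(x-o)) for o,K in os]
def blobs(mask,amin=8):
    n,l,s,c=cv2.connectedComponentsWithStats(mask.astype(np.uint8)); return [(c[i].round(2),s[i]) for i in range(1,n) if s[i][4]>=amin]
E
python3 - <<'E'
from h import *
t=np.load("top0.npz");s=np.load("side0.npz")
for n,f in(("top",t),("side",s)):
    p=f["p"]; hsv=cv2.cvtColor(p,cv2.COLOR_RGB2HSV); H,S,V=[hsv[...,i].astype(int) for i in range(3)]
    print(n,"orange",blobs((H>4)&(H<14)&(S>190)&(V>150)))
    print(n,"blue",blobs((H>105)&(H<130)&(S>120)))
    print(n,"black",blobs((V<30),60))
    print(n,"yellowbrass",blobs((H>14)&(H<30)&(S>130)&(V>80),4))
p=t["p"]; cv2.imwrite("pics/tz.png",cv2.resize(p[125:255,190:400,::-1],None,fx=3.8,fy=3.8,interpolation=cv2.INTER_CUBIC))
p=s["p"]; cv2.imwrite("pics/sz.png",cv2.resize(p[130:270,170:320,::-1],None,fx=4,fy=4,interpolation=cv2.INTER_CUBIC))
E
```

```text
top orange [(array([281.77, 214.88]), array([279, 212,   7,   7,  40], dtype=int32))]
top blue [(array([ 23.96, 166.47]), array([   0,  141,   48,   51, 2061], dtype=int32)), (array([336.89, 191.09]), array([332, 185,  10,  13,  74], dtype=int32)), (array([209.59, 209.98]), array([204, 204,  13,  13, 128], dtype=int32)), (array([ 20.95, 308.3 ]), array([   0,  286,   40,   44, 1129], dtype=int32))]
top black [(array([310.83, 189.37]), array([297, 173,  31,  31, 522], dtype=int32)), (array([368.12, 189.74]), array([364, 179,  14,  18,  81], dtype=int32)), (array([ 17.97, 189.63]), array([  0, 188,  41,   4, 118], dtype=int32)), (array([308.2 , 244.69]), array([299, 242,  18,   7,  75], dtype=int32)), (array([247.1 , 366.55]), array([220, 357,  55,  20, 590], dtype=int32))]
top yellowbrass [(array([250.78, 151.  ]), array([247, 149,  10,   4,  27], dtype=int32)), (array([264.96, 152.61]), array([261, 151,   9,   4,  28], dtype=int32)), (array([511., 215.]), array([511, 213,   1,   5,   5], dtype=int32))]
side orange [(array([274.67, 156.92]), array([273, 153,   5,  12,  24], dtype=int3
[... 231 characters left out ...]
t32)), (array([191.1 ,  19.05]), array([187,  17,   9,   5,  42], dtype=int32)), (array([251.59,  20.44]), array([249,  18,   6,   6,  27], dtype=int32)), (array([298.26, 225.89]), array([291, 218,  16,  17, 219], dtype=int32))]
side black [(array([304.69,  17.3 ]), array([297,  12,  17,  14,  80], dtype=int32)), (array([315.22,  79.44]), array([292,  67,  48,  26, 878], dtype=int32)), (array([237.34, 159.82]), array([220, 150,  30,  16, 181], dtype=int32))]
side yellowbrass [(array([208.08,  94.17]), array([207,  92,   3,   5,  12], dtype=int32)), (array([210. , 108.8]), array([209, 107,   3,   4,  10], dtype=int32)), (array([207.03, 205.59]), array([205, 201,   5,   9,  32], dtype=int32))]
```

View pics/tz.png

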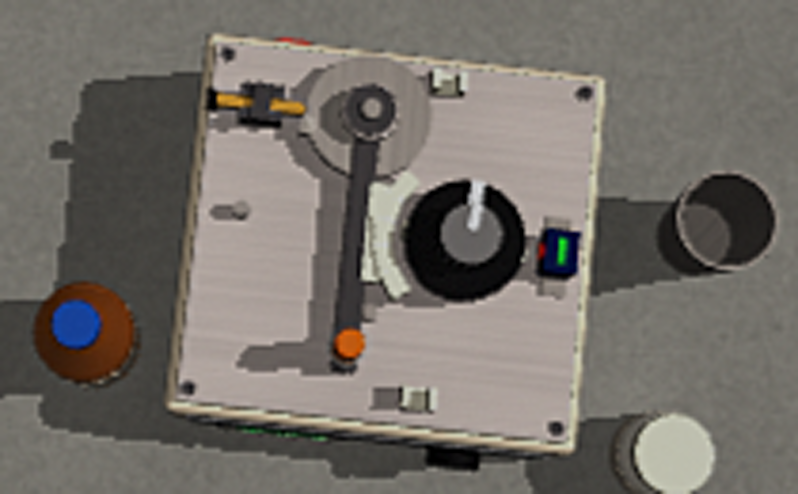

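View pics/sz.png

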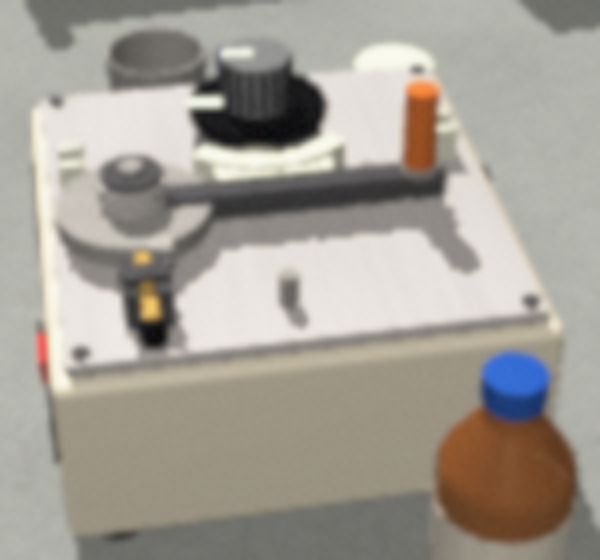

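The zoomed views show four plate screws, at (228,53), (584,92), (556,428) and (188,387) in the x3.8 top crop. The knob top is at (471,233), the mark runs up to (478,182), and the lens is at (543,250).

Run:
```python
from h import *
t=np.load("top0.npz");s=np.load("side0.npz")
T=lambda x,y:(190+(x+.5)/3.8-.5,125+(y+.5)/3.8-.5); S=lambda x,y:(170+(x+.5)/4-.5,130+(y+.5)/4-.5)
sc=[cast(t,*T(*q),118) for q in((228,53),(584,92),(556,428),(188,387))]
for a in sc: print("screw",a.round(1))
ss=[cast(s,*S(*q),118) for q in((57,101),(417,70),(531,300),(80,353))]
for a in ss: print("screw side (TR?,BR,BL,TL)",a.round(1))
c=np.mean(sc,0);xa=(sc[0]+sc[1]-sc[2]-sc[3])[:2];print("c",c,"yaw",np.degrees(np.arctan2(xa[1],xa[0])), "ya",np.degrees(np.arctan2(*( (sc[0]+sc[3]-sc[1]-sc[2])[[1,0]])))-90)
yaw=np.arctan2(xa[1],xa[0]);R=np.array([[np.cos(yaw),-np.sin(yaw)],[np.sin(yaw),np.cos(yaw)]])
for n,p in(("rotor",(0,-45)),("pivot",(75,22)),("pawl",(75,95))): print(n,c[:2]+R@p)
print("knobtop tri",tri(t,T(471,233),s,S(253,48)))
print("post top tri",tri(t,T(350,343),s,S(423,88)), cast(t,*T(350,343),188))
print("lens",cast(t,*T(543,250),140))
print("hub tri",tri(t,T(371,107),s,S(133,170)))
for n,q,z in(("bottle",(76,323),140),("jar",(675,455),75),("beaker",(727,221),90)):print(n,cast(t,*T(*q),z))
m=t["d"]; 
for q in((471,233),(420,245),(350,343),(300,200),(560,250),(350,250)):
    u=np.round(T(*q)).astype(int);d=m[u[1],u[0]];P=t["pose"];print(q,(P[:3,:3]@np.array([(u[0]-t["cx"])/t["fx"]*d,(u[1]-t["cy"])/t["fy"]*d,d])+P[:3,3]).round(1))
p=t["p"]; hsv=cv2.cvtColor(p,cv2.COLOR_RGB2HSV)
w=(hsv[...,1]<60)&(hsv[...,2]>215);print(blobs(w[165:200,300:330],3))
```

```text
screw [691.   56.7 118. ]
screw [ 670.3 -175.1  118. ]
screw [ 452.6 -156.1  118. ]
screw [474.1  77.3 118. ]
screw side (TR?,BR,BL,TL) [ 665.8 -178.4  118. ]
screw side (TR?,BR,BL,TL) [ 449.6 -157.4  118. ]
screw side (TR?,BR,BL,TL) [469.5  74.6 118. ]
screw side (TR?,BR,BL,TL) [688.   55.7 118. ]
c [572.02367812 -49.28375444 118.        ] yaw -5.206377640282403 ya -5.192297998624511
rotor [567.94022367 -94.09809812]
pivot [648.71060644 -34.18027718]
pawl [655.334877    38.51854702]
knobtop tri (array([566.80450141, -93.61850726, 183.20437513]), [np.float64(0.15027113763537822), np.float64(0.15027113763557765)])
post top tri (array([497.29235632, -20.36600465, 188.83049391]), [np.float64(1.2086519230090271), np.float64(1.208651923009232)]) [498.47041551 -20.89996782 188.        ]
lens [ 563.2140309  -144.48536519  140.        ]
hub tri (array([646.566632  , -33.28932337, 157.50282932]), [np.float64(2.3597143418184388), np.float64(2.359714341818565)])
bottle [511.4358251 147.2958207 140.       ]
jar [ 437.92309011 -241.76084559   75.        ]
beaker [ 591.66289565 -274.58482993   90.        ]
(471, 233) [567.3 -95.  180.2]
(420, 245) [563.9 -65.7 148.5]
(350, 343) [498.4 -21.6 186.5]
(300, 200) [596.3   7.3 116.5]
(560, 250) [ 563.4 -153.8  148.1]
(350, 250) [562.  -23.7 138. ]
[]
```

Run:
```python
from h import *
from bench import r
from scipy.spatial.transform import Rotation as Ro
t=np.load("top0.npz");s=np.load("side0.npz")
T=lambda x,y:(190+(x+.5)/3.8-.5,125+(y+.5)/3.8-.5); S=lambda x,y:(170+(x+.5)/4-.5,130+(y+.5)/4-.5)
ax=np.array([567.3,-94])
m=cast(t,*T(478,181),151);m2=cast(s,*S(190,101),151)
for q in(m,m2):
    d=q[:2]-ax;print("mark",q.round(1),np.hypot(*d),np.degrees(np.arctan2(d[1],d[0])))
st=r.sense();R=Ro.from_euler("xyz",st["tcp_rot"],degrees=True).as_matrix();print(R.round(3))
z=R[:,2];print("jaw az",np.degrees(np.arctan2(z[1],z[0])))
```

```text
mark [ 604.5 -102.   151. ] 38.0388813138615 -12.087708785573245
mark [ 600.7 -102.1  151. ] 34.36810243295143 -13.573573212798564
[[-0.     0.946  0.323]
 [ 0.002  0.323 -0.946]
 [-1.     0.    -0.002]]
jaw az -71.16237262876922
```

The mark is at azimuth -12 to -13.6 deg and home is at -95.2 deg, so the rotor needs about 83 deg clockwise. That is within the stated start range. Now I'll move above the knob.

Emit:
servo_tool --commands '[[[0,0,3.2,-2.05,-6.3,0,0],[0,0,6.4,-4.1,-12.6,0,0],[0,0,9.6,-6.15,-19,0,0],[0,0,12.8,-8.2,-25,0,0],[0,0,16,-10.25,-31.5,0,0],[0,0,19.2,-12.3,-38,0,0],[0,0,22.4,-14.4,-44,0,0],[0,0,25.3,-16.4,-50,0,0]]]' --force 35

```text
time: 0.9
tool_pos: [380.9, -329.3, 230.9]
tcp_rot: [139.6, 90.0, 118.7]
ft_force: [1.4, -0.8, 0.0]
finger_gap: 85.5
```

```bash
cat > g.py <<'E'
import sys,numpy as np
from bench import r
from scipy.spatial.transform import Rotation as Ro
def go(x,y,z,az=None):
    s=r.sense();R=Ro.from_euler("xyz",s["tcp_rot"],degrees=True).as_matrix();a=np.degrees(np.arctan2(R[1,2],R[0,2]))
    print("t",s["time"],"tcp",s["tool_pos"].round(1),"az",a.round(2),"q",s["joint_pos"].round(1),"gap",s["finger_gap"].round(1),"F",s["ft_force"].round(1),"tool x",R[:,0].round(3))
    print("shift cm",(R.T@(np.array([x,y,z])-s["tool_pos"])/10).round(2), "turn",None if az is None else round(a-az,1))
if __name__=="__main__": go(*map(float,sys.argv[1:]))
E
python3 g.py 567.3 -94 230 30
```

```text
Traceback (most recent call last):
  File "g.py", line 8, in <module>
    if __name__=="__main__": go(*map(float,sys.argv[1:]))
                             ~~^^^^^^^^^^^^^^^^^^^^^^^^^^
  File "g.py", line 6, in go
    print("t",s["time"],"tcp",s["tool_pos"].round(1),"az",a.round(2),"q",s["joint_pos"].round(1),"gap",s["finger_gap"].round(1),"F",s["ft_force"].round(1),"tool x",R[:,0].round(3))
                                                                                                       ^^^^^^^^^^^^^^^^^^^^^
AttributeError: 'float' object has no attribute 'round'
```

```bash
sed -i 's/s\["finger_gap"\].round(1)/round(s["finger_gap"],1)/' g.py
python3 g.py 567.3 -94 230 30
```

```text
t 0.9 tcp [ 380.9 -329.3  230.9] az -20.9 q [-46.7  -7.6 100.3   0.   87.3 -25.8] gap 85.5 F [ 1.4 -0.8  0. ] tool x [-0.     0.001 -1.   ]
shift cm [ 0.1  28.63  9.02] turn -50.9
```

Emit:
servo_tool --commands '[[[0,0,3.8,1.2,-6.3,0,0],[0,0,7.6,2.4,-12.6,0,0],[0,0,11.4,3.6,-19,0,0],[0,0,15.2,4.8,-25,0,0],[0,0,19,6,-31.5,0,0],[0,0,22.8,7.2,-38,0,0],[0,0,26.6,8.4,-44,0,0],[0,0,28.6,9,-50,0,0]]]'

```text
time: 1.7
tool_pos: [568.5, -93.9, 230.6]
tcp_rot: [91.0, 89.9, 120.2]
ft_force: [-0.6, -0.7, -0.2]
finger_gap: 85.5
```

Emit:
servo_tool --commands '[[[0,0,0,0,0,0,0],[0,0,0,0,0,0,0]]]'

```text
time: 1.9
tool_pos: [567.1, -96.5, 230.7]
tcp_rot: [154.0, 89.9, -177.2]
ft_force: [-0.1, -0.1, 0.7]
finger_gap: 85.3
```

```bash
python3 g.py 567.3 -94 152 30
```

```text
t 1.9 tcp [567.1 -96.5 230.7] az 28.81 q [-14.7   3.7  89.3  -0.   87.  -43.6] gap 85.3 F [-0.1 -0.1  0.7] tool x [-0.001 -0.    -1.   ]
shift cm [7.87 0.2  0.15] turn -1.2
```

Emit:
servo_tool --commands '[[[0,2,0.2,0.15,0,0,0],[0,4,0.2,0.15,0,0,0],[0,5.5,0.2,0.15,0,0,0],[0,6.5,0.2,0.15,0,0,0],[0,7.3,0.2,0.15,0,0,0],[0,7.7,0.2,0.15,0,0,0],[0,7.7,0.2,0.15,0,0,0]]]'

```text
time: 2.6
tool_pos: [567.7, -94.4, 154.1]
tcp_rot: [141.6, 90.0, 170.4]
ft_force: [-0.2, -0.5, 0.4]
finger_gap: 85.5
```

```bash
python3 g.py 567.3 -94 154 30
python3 - <<'E'
from bench import r
import cv2
for n,(a,b,c,d) in {"side":(120,270,170,320),"top":(125,255,220,370)}.items():
    p,_=r.snapshot(n); cv2.imwrite(f"pics/{n}1.png",cv2.resize(p[a:b,c:d,::-1],None,fx=4,fy=4,interpolation=cv2.INTER_CUBIC))
E
```

```text
t 2.6 tcp [567.7 -94.4 154.1] az 28.82 q [-14.5   6.5  94.5  -0.   79.  -43.4] gap 85.5 F [-0.2 -0.5  0.4] tool x [-0.  0. -1.]
shift cm [ 0.01  0.05 -0.01] turn -1.2
```

View pics/side1.png

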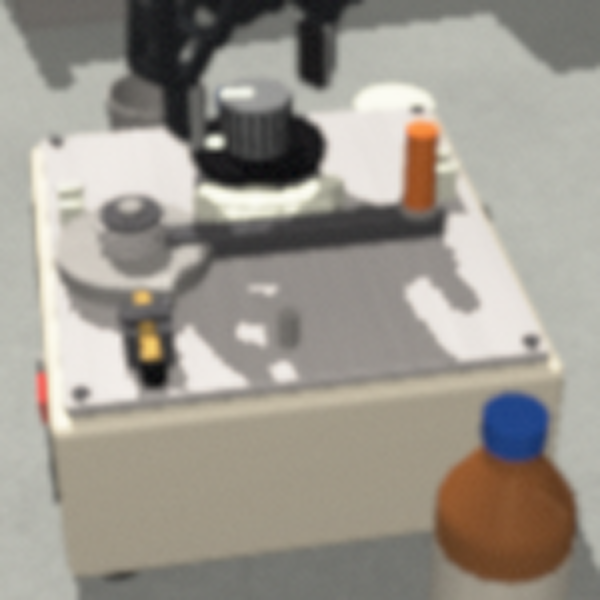

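View pics/top1.png

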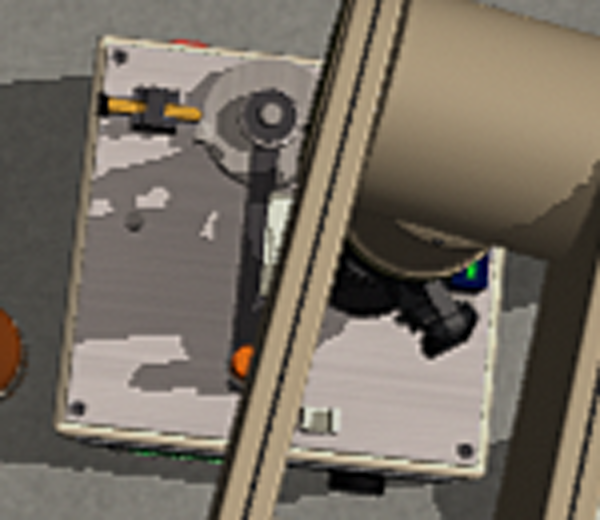

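The fingers at (185,115) and (318,60) in the side crop straddle the knob at (255,100), with the midpoint on it. Closing now.

Emit:
servo_tool --commands '[[[255,0,0,0,0,0,0],[255,0,0,0,0,0,0],[255,0,0,0,0,0,0],[255,0,0,0,0,0,0],[255,0,0,0,0,0,0],[255,0,0,0,0,0,0],[255,0,0,0,0,0,0],[255,0,0,0,0,0,0]]]'

```text
time: 3.5
tool_pos: [566.4, -95.3, 155.1]
tcp_rot: [178.5, 89.8, -152.7]
ft_force: [-11.6, -3.4, 9.8]
finger_gap: 36.6
```

```bash
python3 g.py 567.3 -94 154 30
```

```text
t 3.5 tcp [566.4 -95.3 155.1] az 28.81 q [-14.6   6.4  94.5  -0.1  79.3 -43.4] gap 36.6 F [-11.6  -3.4   9.8] tool x [-0.003 -0.002 -1.   ]
shift cm [0.11 0.06 0.14] turn -1.2
```

The knob is gripped with a 36.6 mm gap. There is a side force of about 12 N, so I'll shift 1 mm or so to centre, then turn 83 deg clockwise.

Emit:
servo_tool --commands '[[[255,-0.1,0,-0.15,0,0,0],[255,-0.1,0,-0.15,4,0,0],[255,-0.1,0,-0.15,10,0,0],[255,-0.1,0,-0.15,16,0,0],[255,-0.1,0,-0.15,22,0,0],[255,-0.1,0,-0.15,28,0,0],[255,-0.1,0,-0.15,34,0,0],[255,-0.1,0,-0.15,40,0,0]]]'

```text
time: 4.3
tool_pos: [565.6, -95.3, 155.1]
tcp_rot: [-154.4, 89.9, -165.8]
ft_force: [-4.8, -1.7, 2.4]
finger_gap: 36.9
```

```bash
python3 g.py 567.3 -94 154 30
```

```text
t 4.3 tcp [565.6 -95.3 155.1] az -11.41 q [-14.7   6.2  94.6  -0.1  79.2  -3.2] gap 36.9 F [-4.8 -1.7  2.4] tool x [-0.002 -0.    -1.   ]
shift cm [0.11 0.16 0.14] turn -41.4
```

Emit:
servo_tool --commands '[[[255,0,0,0,6,0,0],[255,0,0,0,12,0,0],[255,0,0,0,18,0,0],[255,0,0,0,24,0,0],[255,0,0,0,30,0,0],[255,0,0,0,36,0,0],[255,0,0,0,42.5,0,0],[255,0,0,0,42.5,0,0]]]'

```text
time: 5.1
tool_pos: [565.0, -95.0, 155.1]
tcp_rot: [-130.4, 89.8, 175.7]
ft_force: [-9.0, -0.8, 3.9]
finger_gap: 36.6
```

Emit:
servo_tool --commands '[[[255,0,0,0,0,0,0],[255,0,0,0,0,0,0],[255,0,0,0,0,0,0]]]'

```text
time: 5.4
tool_pos: [565.0, -95.0, 155.1]
tcp_rot: [-131.2, 89.8, 175.1]
ft_force: [-8.8, -1.6, 5.0]
finger_gap: 36.9
```

```bash
python3 g.py 567.3 -94 154 30
python3 - <<'E'
from bench import r
import cv2
for n,(a,b,c,d) in {"side":(120,270,170,320),"top":(125,255,220,370)}.items():
    p,_=r.snapshot(n); cv2.imwrite(f"pics/{n}2.png",cv2.resize(p[a:b,c:d,::-1],None,fx=4,fy=4,interpolation=cv2.INTER_CUBIC))
E
```

```text
t 5.4 tcp [565.  -95.  155.1] az -53.67 q [-14.6   6.2  94.7  -0.   79.3  39. ] gap 36.9 F [-8.8 -1.6  5. ] tool x [-0.003  0.    -1.   ]
shift cm [0.11 0.24 0.06] turn -83.7
```

View pics/side2.png

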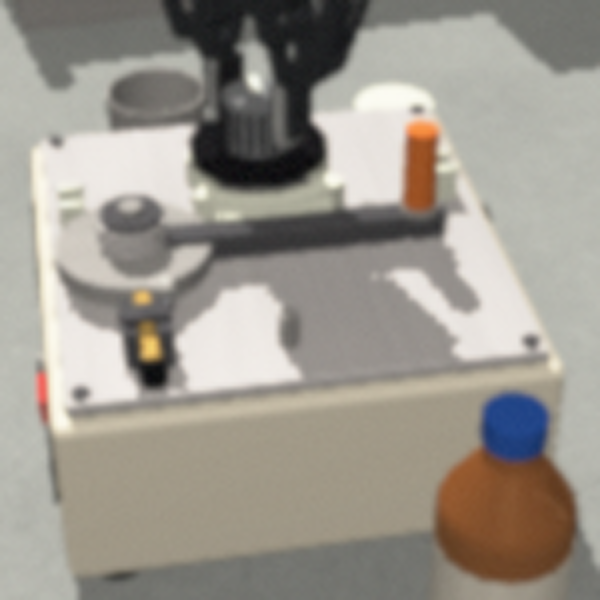

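View pics/top2.png

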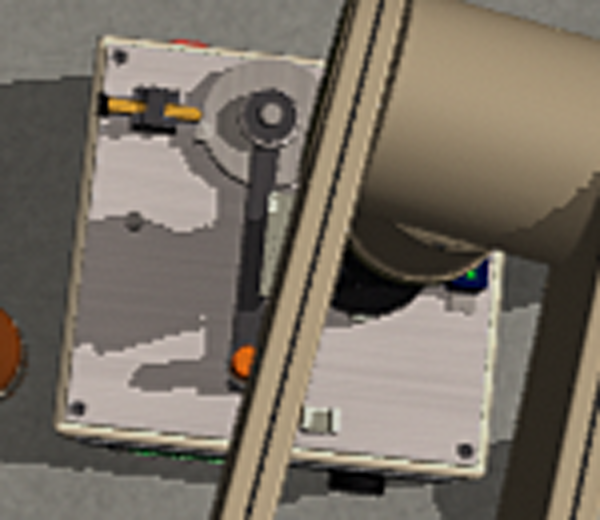

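The side crop shows the fingers on the knob and the mark turned to the far (-y) side, hidden by the gripper. I'll release, lift and check.

Emit:
servo_tool --commands '[[[0,0,0,0,0,0,0],[0,0,0,0,0,0,0],[0,0,0,0,0,0,0],[0,0,0,0,0,0,0],[0,0,0,0,0,0,0],[0,-2,0,0,0,0,0],[0,-5,0,0,0,0,0],[0,-8,0,0,0,0,0]]]'

```text
time: 6.3
tool_pos: [566.0, -94.8, 235.6]
tcp_rot: [-142.3, 89.9, 164.1]
ft_force: [0.5, 0.4, 0.1]
finger_gap: 85.4
```

```bash
python3 g.py 498 -20.7 230 -90
python3 - <<'E'
from bench import r
import cv2
for n,(a,b,c,d) in {"side":(120,270,170,320),"top":(125,255,220,370)}.items():
    p,_=r.snapshot(n); cv2.imwrite(f"pics/{n}3.png",cv2.resize(p[a:b,c:d,::-1],None,fx=4,fy=4,interpolation=cv2.INTER_CUBIC))
E
```

```text
t 6.3 tcp [566.  -94.8 235.6] az -53.66 q [-14.6   3.4  89.1   0.   87.5  39. ] gap 85.4 F [0.5 0.4 0.1] tool x [-0.001  0.    -1.   ]
shift cm [  0.58  -1.09 -10.  ] turn 36.3
```

View pics/side3.png

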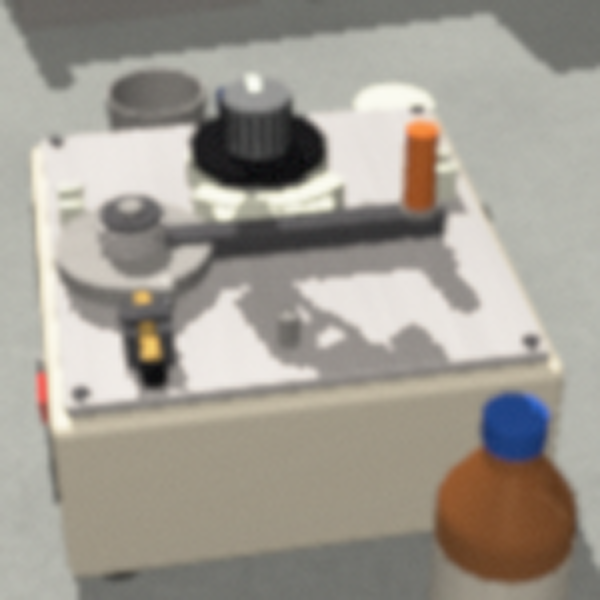

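The white stripe on the knob top at (254,83) now points away toward the sensor. I'll move over the post, where the top camera may see the mark.

Emit:
servo_tool --commands '[[[0,0,0,-2,6,0,0],[0,0,-0.3,-4,12,0,0],[0,0,-0.5,-6,18,0,0],[0,0,-0.8,-8,24,0,0],[0,0,-1.1,-9.5,30,0,0],[0,0,-1.1,-10,35,0,0],[0,0,-1.1,-10,35,0,0]]]'

```text
time: 7.1
tool_pos: [497.9, -20.3, 234.9]
tcp_rot: [-126.8, 90.0, 144.5]
ft_force: [0.8, 0.2, 0.1]
finger_gap: 85.7
```

```bash
python3 g.py 498 -20.7 149 -88
python3 - <<'E'
from bench import r
import cv2,numpy as np
from h import *
for n,(a,b,c,d) in {"side":(120,270,170,320),"top":(125,255,220,370)}.items():
    p,_=r.snapshot(n); cv2.imwrite(f"pics/{n}4.png",cv2.resize(p[a:b,c:d,::-1],None,fx=4,fy=4,interpolation=cv2.INTER_CUBIC))
    cc=r.calibration(n)
    for az in(-85,-95,-105):
        k=np.radians(az);print(n,az,[ (4*(proj(cc,(567+q*np.cos(k),-94+q*np.sin(k),z))-(c,a)+.5)-.5).round(0) for q,z in((0,182),(19,182),(38,151))])
E
```

```text
t 7.1 tcp [497.9 -20.3 234.9] az -88.69 q [ -8.2  -8.5 100.8   0.   87.8  80.4] gap 85.7 F [0.8 0.2 0.1] tool x [-0.  0. -1.]
shift cm [8.59 0.01 0.04] turn -0.7
side -85 [array([252.,  90.]), array([241.,  74.]), array([232., 108.])]
side -95 [array([252.,  90.]), array([247.,  73.]), array([243., 106.])]
side -105 [array([252.,  90.]), array([253.,  73.]), array([255., 106.])]
top -85 [array([376., 246.]), array([409., 243.]), array([433., 248.])]
top -95 [array([376., 246.]), array([409., 249.]), array([433., 260.])]
top -105 [array([376., 246.]), array([408., 255.]), array([431., 270.])]
```

View pics/top4.png

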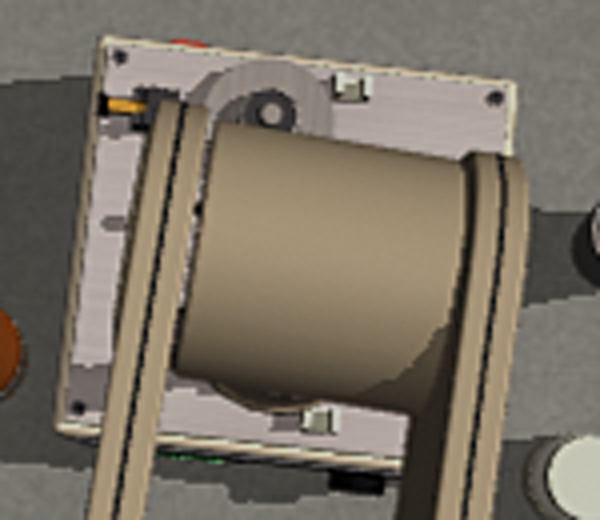

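View pics/side4.png

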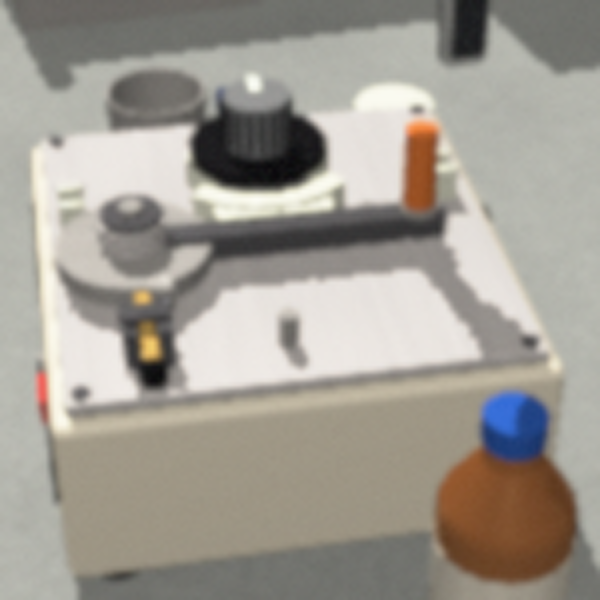

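Run:
```python
from bench import r
import cv2,numpy as np
p,_=r.snapshot("side"); cv2.imwrite("pics/side5.png",cv2.resize(p[132:165,212:258,::-1],None,fx=16,fy=16,interpolation=cv2.INTER_CUBIC))
g=p.min(2)[136:150,224:244];print(g)
```

```text
[[174 173 174 172 172 171 170 170 170 171 172 173 172 171 172 172 172 172
  173 172]
 [173 173 175 175 174 173 172 175 177 176 175 173 172 174 174 172 173 171
  172 173]
 [173 173 174 174 175 174 176 189 201 202 187 175 172 170 172 171 172 173
  171 171]
 [173 172 172 173 172 169 173 201 226 230 214 183 167 165 165 167 168 171
  171 171]
 [171 172 170 170 166 162 164 197 233 242 228 187 158 156 157 158 161 169
  170 170]
 [163 155 161 161 158 154 156 185 229 241 229 190 158 151 151 151 154 161
  167 169]
 [134 123 145 154 152 152 152 168 205 222 210 180 156 150 150 149 149 155
  162 167]
 [113 110 137 150 152 153 153 156 166 172 168 158 153 151 150 149 148 149
  150 161]
 [106 102 134 150 153 152 152 152 151 152 152 151 150 150 148 149 146 135
  130 154]
 [104  86 116 139 145 151 153 152 153 152 152 151 151 148 148 143 132 112
  106 144]
 [102  66  87 110 126 138 144 147 145 149 148 147 146 140 132 122 103  82
   88 139]
 [107  59  55  77  99 109 119 124 126 128 126 126 124 114 102  87  70  58
   76 126]
 [ 98  51  42  56  71  75  86  90  90  91  90  88  90  82  70  67  53  48
   57  96]
 [ 68  40  39  50  59  57  67  70  69  74  71  65  70  67  56  57  52  42
   40  53]]
```

View pics/side5.png

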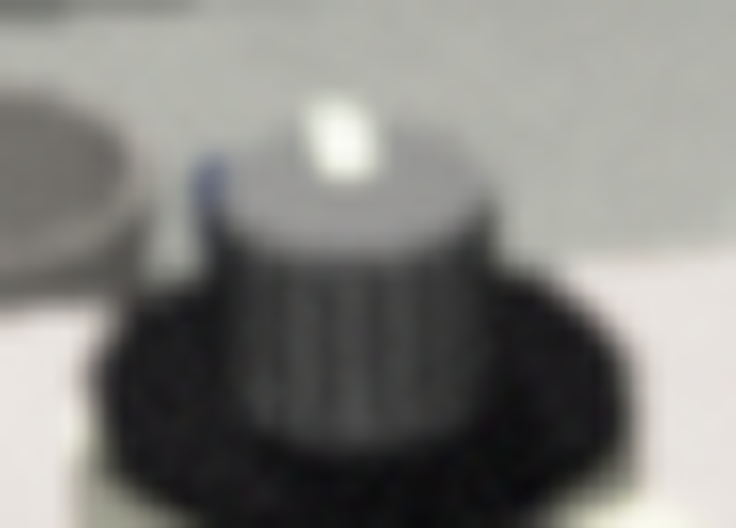

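In the side view the stripe runs from (347,172) to (332,98), which puts the mark at about -98 deg against home at -95.2. That reading is coarse, so I'll swing the arm aside for a clean top view.

Emit:
servo_tool --commands '[[[0,0,0,-4,0,0,0],[0,0,0,-8,0,0,0],[0,0,0,-12,0,0,0],[0,0,0,-16,0,0,0],[0,0,0,-19,0,0,0],[0,0,0,-21,0,0,0],[0,0,0,-21,0,0,0]]]'

```text
time: 7.95
tool_pos: [493.4, 191.1, 234.9]
tcp_rot: [-134.4, 90.0, 137.2]
ft_force: [0.1, -0.1, 0.7]
finger_gap: 85.4
```

```bash
python3 - <<'E'
from bench import r
import cv2,numpy as np
from h import *
n="top";p,_=r.snapshot(n); cv2.imwrite(f"pics/top6.png",cv2.resize(p[165:215,295:350,::-1],None,fx=12,fy=12,interpolation=cv2.INTER_CUBIC))
E
python3 g.py 498 -20.7 235 -88
```

```text
t 8.0 tcp [493.5 189.7 234.9] az -88.47 q [ 15.5  -3.7  96.3  -0.   87.4 103.9] gap 85.4 F [-0.2 -0.1  0.6] tool x [-0.001 -0.    -1.   ]
shift cm [-0.   -0.11 21.04] turn -0.5
```

View pics/top6.png

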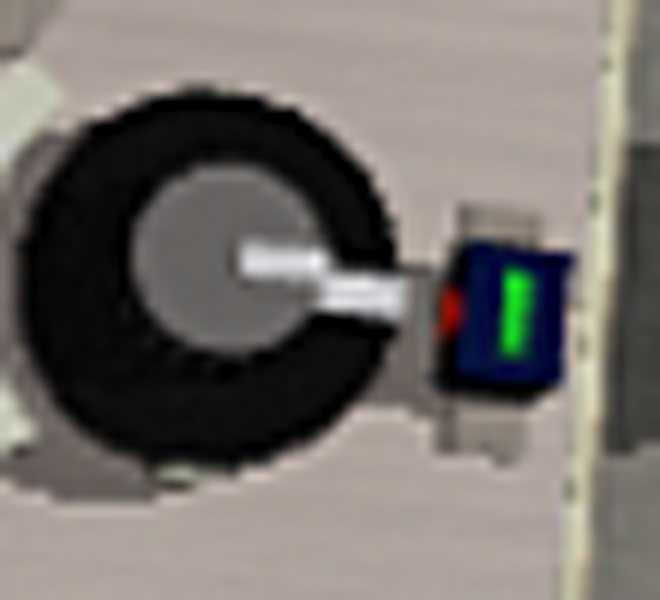

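In the top view the mark's outer end is at (402,298), the disc centre at (208,280) and the lens at (452,312). The mark is at 5 to 6 deg in the image and the lens at 7 deg, so they are aligned within about 3 deg. Now the post.

Emit:
servo_tool --commands '[[[0,0,0,4,0,0,0],[0,0,0,8,0,0,0],[0,0,0,12,0,0,0],[0,0,0,16,0,0,0],[0,0,0,19,0,0,0],[0,0,0,21,0,0,0],[0,0,0,21,0,0,0],[0,0,0,21,0,0,0]]]'

```text
time: 8.8
tool_pos: [498.2, -22.0, 235.2]
tcp_rot: [-130.4, 90.0, 140.8]
ft_force: [-0.4, -0.0, 0.3]
finger_gap: 85.6
```

```bash
python3 g.py 498 -20.7 149 -88
```

```text
t 8.8 tcp [498.2 -22.  235.2] az -88.78 q [ -8.4  -8.5 100.7   0.   87.8  80.3] gap 85.6 F [-0.4 -0.   0.3] tool x [-0.  0. -1.]
shift cm [ 8.62 -0.01 -0.13] turn -0.8
```

Emit:
servo_tool --commands '[[[0,2,0,0,0,0,0],[0,4,0,-0.1,0,0,0],[0,6,0,-0.1,0,0,0],[0,7.5,0,-0.1,0,0,0],[0,8.3,0,-0.1,0,0,0],[0,8.5,0,-0.1,0,0,0],[0,8.5,0,-0.1,0,0,0]]]'

```text
time: 9.5
tool_pos: [498.5, -19.8, 150.6]
tcp_rot: [96.5, 90.0, 7.9]
ft_force: [-0.5, 0.9, -0.2]
finger_gap: 85.4
```

```bash
python3 g.py 498 -20.7 150 -88
python3 - <<'E'
from bench import r
import cv2
for n,(a,b,c,d) in {"side":(110,260,190,340)}.items():
    p,_=r.snapshot(n); cv2.imwrite(f"pics/{n}7.png",cv2.resize(p[a:b,c:d,::-1],None,fx=4,fy=4,interpolation=cv2.INTER_CUBIC))
E
```

```text
t 9.5 tcp [498.5 -19.8 150.6] az -88.64 q [ -8.2  -5.3 106.7   0.   78.5  80.5] gap 85.4 F [-0.5  0.9 -0.2] tool x [ 0.  0. -1.]
shift cm [ 0.06 -0.06  0.09] turn -0.6
```

View pics/side7.png

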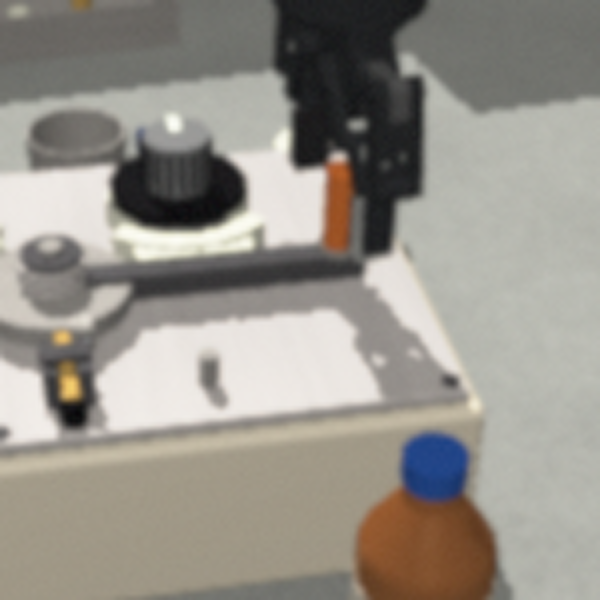

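The fingers, near (375,215) and far (308,140), straddle the post at (338,200). Closing.

Emit:
servo_tool --commands '[[[255,0,0,0,0,0,0],[255,0,0,0,0,0,0],[255,0,0,0,0,0,0],[255,0,0,0,0,0,0],[255,0,0,0,0,0,0],[255,0,0,0,0,0,0],[255,0,0,0,0,0,0],[255,0,0,0,0,0,0]]]' --force 35

```text
time: 10.35
tool_pos: [498.5, -20.3, 150.6]
tcp_rot: [33.1, 90.0, -55.6]
ft_force: [-1.4, -3.6, 2.7]
finger_gap: 16.9
```

```bash
python3 g.py 498 -20.7 150 -88
python3 - <<'E'
from bench import r
import cv2
for n,(a,b,c,d) in {"side":(110,260,190,340)}.items():
    p,_=r.snapshot(n); cv2.imwrite(f"pics/{n}8.png",cv2.resize(p[a:b,c:d,::-1],None,fx=4,fy=4,interpolation=cv2.INTER_CUBIC))
E
```

```text
t 10.35 tcp [498.5 -20.3 150.6] az -88.67 q [ -8.2  -5.3 106.7  -0.   78.5  80.5] gap 16.9 F [-1.4 -3.6  2.7] tool x [ 0. -0. -1.]
shift cm [ 0.06 -0.05  0.04] turn -0.7
```

View pics/side8.png

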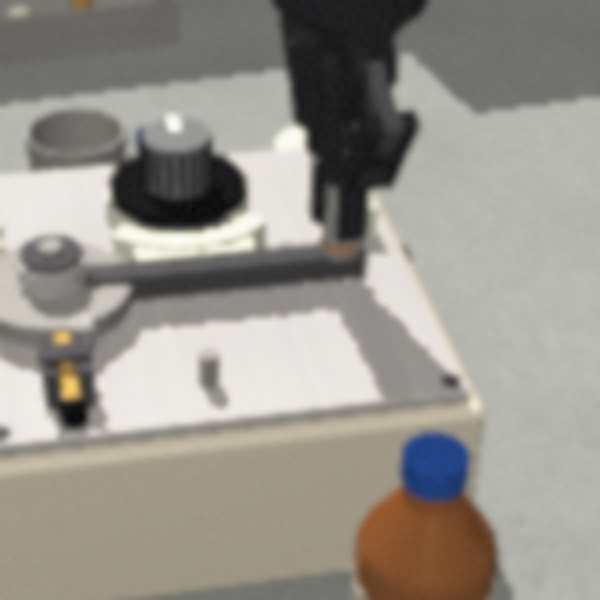

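The post is pinched with a 16.9 mm gap, read about 1 mm low as it was on the knob. Next I'll compute the arc waypoints.

Run:
```python
import numpy as np
from scipy.spatial.transform import Rotation as Ro
from bench import r
s=r.sense();R=Ro.from_euler("xyz",s["tcp_rot"],degrees=True).as_matrix()
pv=np.array([648,-34,0]);p=np.array([498.4,-20.6,0])
for th in np.arange(.05,.651,.05):
    q=pv+Ro.from_rotvec([0,0,-th]).apply(p-pv);print(th.round(2),(R.T@(q-p)/10).round(2),np.degrees(th).round(1),q.round(0))
```

```text
0.05 [-0.    0.1  -0.74] 2.9 [499. -13.   0.]
0.1 [-0.    0.24 -1.48] 5.7 [500.  -6.   0.]
0.15 [-0.    0.42 -2.21] 8.6 [502.   2.   0.]
0.2 [-0.    0.63 -2.93] 11.5 [504.   9.   0.]
0.25 [-0.    0.88 -3.64] 14.3 [506.  16.   0.]
0.3 [-0.    1.17 -4.34] 17.2 [509.  23.   0.]
0.35 [-0.    1.48 -5.02] 20.1 [512.  30.   0.]
0.4 [-0.    1.84 -5.68] 22.9 [515.  37.   0.]
0.45 [-0.    2.22 -6.32] 25.8 [519.  43.   0.]
0.5 [-0.    2.64 -6.95] 28.6 [523.  49.   0.]
0.55 [-0.    3.08 -7.55] 31.5 [527.  56.   0.]
0.6 [-0.    3.56 -8.13] 34.4 [532.  62.   0.]
0.65 [-0.    4.06 -8.69] 37.2 [537.  67.   0.]
```

Emit:
servo_tool --commands '[[[255,0,0.1,-0.74,2.9,0,0],[255,0,0.24,-1.48,5.7,0,0],[255,0,0.42,-2.21,8.6,0,0],[255,0,0.63,-2.93,11.5,0,0],[255,0,0.88,-3.64,14.3,0,0],[255,0,1.17,-4.34,17.2,0,0],[255,0,1.48,-5.02,20.1,0,0],[255,0,1.48,-5.02,20.1,0,0]]]'

```text
time: 11.2
tool_pos: [512.6, 30.3, 150.5]
tcp_rot: [58.9, 89.9, -49.9]
ft_force: [1.0, -7.6, 3.3]
finger_gap: 17.3
```

```bash
cat > arc.py <<'E'
import numpy as np
from scipy.spatial.transform import Rotation as Ro
from bench import r
from g import go
go(512,30,150)
s=r.sense();R=Ro.from_euler("xyz",s["tcp_rot"],degrees=True).as_matrix()
pv=np.array([648,-34,0]);p=np.array([498.4,-20.6,0]);t=s["tool_pos"]*[1,1,0]
a=lambda v:np.arctan2(v[1],v[0])
print("bed_arm est",a(p-pv)-a(t-pv),"radius",np.linalg.norm(t-pv))
P=pv+Ro.from_rotvec([0,0,-.35]).apply(p-pv)
for th in np.arange(.4,.651,.05):
    q=pv+Ro.from_rotvec([0,0,-th]).apply(p-pv);print(th.round(2),(R.T@(q-P)/10).round(2),np.degrees(th-.35).round(1))
E
python3 arc.py
```

```text
t 11.2 tcp [512.6  30.3 150.5] az -108.86 q [-2.300e+00 -3.000e+00  1.046e+02 -1.000e-01  7.840e+01  1.066e+02] gap 17.3 F [ 1.  -7.6  3.3] tool x [ 0.001 -0.001 -1.   ]
shift cm [ 0.05 -0.05  0.05] turn None
bed_arm est 0.3541819455106392 radius 149.9086407531517
0.4 [-0.    0.1  -0.74] 2.9
0.45 [-0.    0.24 -1.48] 5.7
0.5 [-0.    0.41 -2.21] 8.6
0.55 [-0.    0.63 -2.93] 11.5
0.6 [-0.    0.87 -3.64] 14.3
0.65 [-0.    1.15 -4.34] 17.2
```

The arm is at 0.354 rad on the right radius, with a spring force of 7.6 N. I'll continue to about 0.59.

Emit:
servo_tool --commands '[[[255,0,0.1,-0.74,2.9,0,0],[255,0,0.24,-1.48,5.7,0,0],[255,0,0.41,-2.21,8.6,0,0],[255,0,0.63,-2.93,11.5,0,0],[255,0,0.83,-3.5,13.7,0,0],[255,0,0.83,-3.5,13.7,0,0],[255,0,0.83,-3.5,13.7,0,0],[255,0,0.83,-3.5,13.7,0,0]]]'

```text
time: 12.0
tool_pos: [531.2, 59.7, 150.5]
tcp_rot: [37.4, 89.9, -85.1]
ft_force: [-1.8, -8.8, 4.1]
finger_gap: 17.3
```

```bash
python3 arc.py|head -3
python3 - <<'E'
from bench import r
import cv2,numpy as np
from h import *
d={}
for n,(a,b,c,e) in {"side":(110,260,170,320),"top":(125,255,190,400)}.items():
    p,dd=r.snapshot(n); k=3.8 if n=="top" else 4
    cv2.imwrite(f"pics/{n}9.png",cv2.resize(p[a:b,c:e,::-1],None,fx=k,fy=k,interpolation=cv2.INTER_CUBIC))
E
```

```text
t 12.0 tcp [531.2  59.7 150.5] az -122.49 q [ 1.000e+00  4.000e-01  1.012e+02 -1.000e-01  7.840e+01  1.235e+02] gap 17.3 F [-1.8 -8.8  4.1] tool x [ 0.    -0.002 -1.   ]
shift cm [ 0.06 -0.03  3.54] turn None
bed_arm est 0.5870292418780565 radius 149.71837682945974
```

View pics/side9.png

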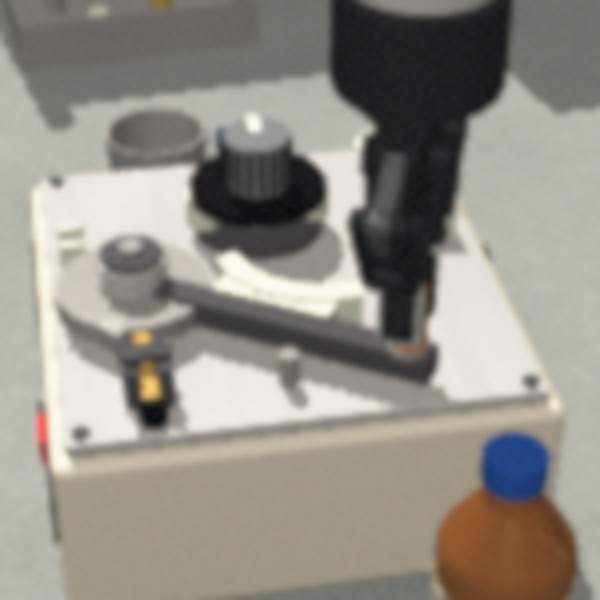

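View pics/top9.png

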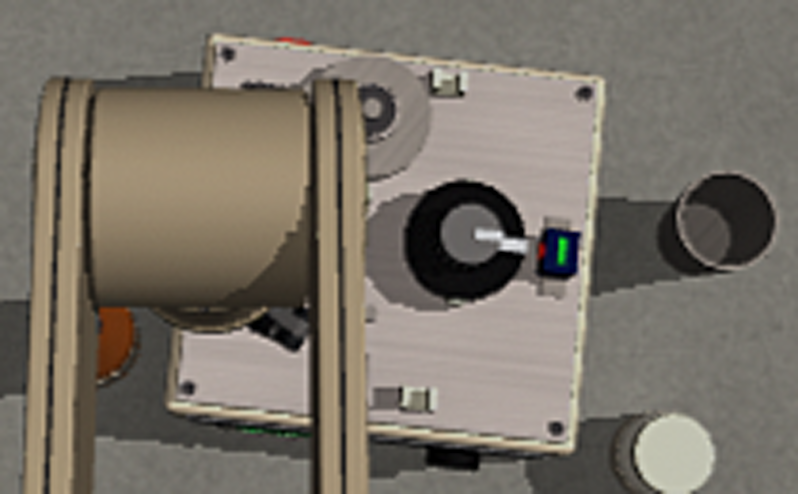

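The side view shows the bar swung back, just short of the stop pin at (290,365), with the fingers on the post. The top view shows the mark still on the lens and the jar and beaker unmoved. I'll let it settle, then hand in.

Emit:
servo_tool --commands '[[[255,0,0,0,0,0,0],[255,0,0,0,0,0,0],[255,0,0,0,0,0,0],[255,0,0,0,0,0,0]]]'

```text
time: 12.5
tool_pos: [531.2, 59.6, 150.5]
tcp_rot: [37.6, 89.9, -84.9]
ft_force: [-0.6, -9.3, 2.9]
finger_gap: 17.1
```

```bash
python3 arc.py|head -3; python3 -c "
from bench import r
print(r.sense()['qd'].round(2)); print(r.hand_in())"
```

```text
t 12.5 tcp [531.2  59.6 150.5] az -122.5 q [ 1.000e+00  4.000e-01  1.012e+02 -1.000e-01  7.840e+01  1.235e+02] gap 17.1 F [-0.6 -9.3  2.9] tool x [ 0.    -0.002 -1.   ]
shift cm [ 0.06 -0.03  3.53] turn None
bed_arm est 0.5865307733807374 radius 149.6854641908449
[ 0.01  0.07  0.    0.06 -0.09  0.01]
the job is handed in; nothing more can be done
None
```

The job is handed in at 12.5 s, with the gripper still holding the sprung arm back; no verdict was reported. I gripped the knob and turned the rotor about 83° clockwise, then pinched the orange post and swung the arm back past its click.

- **White mark:** in the top view it faces the sensor within about 3°. A coarser side-view reading put it at about -98° against home at -95°. The last top picture shows it still on the lens.
- **Sprung arm:** it is at about 0.587 rad, worked out from the TCP position. That is well past 0.48 and short of the 0.70 stop. The post is on the right radius (149.7 mm), and the joint speeds were near zero.
- **Holding force:** the wrist reads about 9 N of spring load, and the grip is set to 35 N.
- **Bottle, jar and beaker:** the jar and beaker look unmoved in the last pictures. The bottle was partly hidden behind the robot in the last top view, but nothing came near it.
- **Not measured:** I did not measure the pawl. I judged it in behind the tooth from the arm angle and the side view.
- **Side force on the knob:** the first grip was about 1 mm off centre and gave roughly 12 N of side force. I corrected it before turning, and 5–9 N remained during the turn.

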